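# Load the sampling kit tray, tall bottle last

### The job

Finish loading the white sampling kit tray: first stand the empty open sample cup that stands alone on the worktop in the middle-sized round pocket, then stand the tall capped glass sample bottle in the big pocket beside it. Leave the bottle where it is until the cup is in and let go, so that it never blocks the reach. Set both down upright on the pocket floors; do not drop or topple them.

Things in the scene. Friction and masses are not known exactly. Their poses are not given: they have to be found in the camera images.
- cup: Open tapered plastic sample cup, upright and empty, 64 mm high; outside diameter 49 mm at the rim, 36 mm at the foot; 18 g. Origin at the centre of its underside, z up. Grip it from above across the outside about 50 mm above the underside, where it is about 46 mm wide; 10 to 15 N is enough.
- bottle: Glass sample bottle with fixed push cap, upright, 136 mm high, body 74 mm wide; cap 53 mm in diameter, 108 to 136 mm above the underside, rounded shoulder below. 0.2 to 0.45 kg. Origin at the centre of its underside, z up. Grip the cap from above, fingertips 110 mm above the underside, 30 to 40 N. The narrower (54 mm) clear jar without a cap nearby is not wanted.
- cup_pocket (a point): Centre of the floor of the middle-sized round pocket, 61 mm in diameter, 25 mm deep, of the kit tray: a white block 120 x 240 x 30 mm fixed on the worktop. The floor is 5 mm, the tray's top 30 mm above the worktop. z is up; y runs along the tray's length, away from the big pocket.
- bottle_pocket (a point): Centre of the floor of the tray's big round pocket, 95 mm in diameter, 25 mm deep, floor 5 mm above the worktop, 100 mm along the tray from the cup pocket. 73 mm further along, 32 mm either side of the middle, two capped vials already stand in small holes, tops 57 mm above the worktop. Axes as those of the cup pocket.
Mind the look-alikes: they are no part of the job. Leave any purple look-alike of the cup alone.

How it is judged:
On the way, in this order (a step that is already met when the one before it is completed fails the run):
1. the cup stands in its pocket, released, while the bottle has not been moved more than 30 mm from where it stood (horizontal distance between cup and cup_pocket below 0.018 m and z of cup in the frame of cup_pocket below 0.006 m and angle between cup's own z axis and vertical below 0.17 rad and contact force between the fingers and cup below 0.1 N and linear speed of cup below 0.03 m/s and distance of bottle from where it was at the start of the episode below 0.03 m), for 0.2 s.
2. then the bottle stands in the big pocket, released (horizontal distance between bottle and bottle_pocket below 0.018 m and z of bottle in the frame of bottle_pocket below 0.006 m and angle between bottle's own z axis and vertical below 0.17 rad and contact force between the fingers and bottle below 0.1 N and linear speed of bottle below 0.03 m/s), for 0.2 s.
At the end, for the whole second after the job is handed in: Cup and bottle both stand in their own pockets: within 18 mm of the pocket's centre, underside within 6 mm of the pocket floor, upright within about 10 degrees, released and at rest (all of step 2 and horizontal distance between cup and cup_pocket below 0.018 m and z of cup in the frame of cup_pocket below 0.006 m and angle between cup's own z axis and vertical below 0.17 rad and contact force between the fingers and cup below 0.1 N and linear speed of cup below 0.03 m/s); the robot touches nothing.
It fails at once if the cup or the bottle is dropped (falls free of the fingers faster than 0.8 m/s, about 30 mm of fall) ((contact force between the fingers and cup below 0.05 N and linear speed of cup above 0.8 m/s) or (contact force between the fingers and bottle below 0.05 N and linear speed of bottle above 0.8 m/s)).
It fails at once if the cup or the bottle topples (tilts more than 50 degrees) (angle between any of cup, bottle's own z axis and vertical above 0.87 rad).
It also fails if it takes over 64 s, if anything falls off the work surface, if the arm or the gripper's body presses on something with over 40 N, if the wrist force passes 120 N, or if a joint passes its speed limit or range.

### The arm

A 6-joint arm with a two-finger parallel gripper is mounted at the origin on a cart in front of the work surface, level with it; the furniture and walls round the work are solid. World frame = base frame: x ahead of the robot, y to its left, z up, the work surface at z = 0. Lengths are in m, angles in rad, forces in N, time in s.
With the tool pointing down it reaches from about 0.25 to 0.725 m from the base axis. Payload 4 kg.
Tool frame: the origin (TCP) lies on the centre line of the jaws, within the pads' length; the fingertips stand 11 mm ahead of it and the grasp point (between the pads) lies 8 mm behind it (bot.nose_length is the distance from the TCP to the fingertips, in m); z points along the fingers, y is the direction in which the jaws open and shut (so a half turn about z gives the same grasp; the last joint's range is limited). The gripper opens to 85 mm and grips with 20 to 120 N. Pads are 22 mm wide; open, the fingers measure 114 mm over their backs; the gripper's body (76 mm by 85 mm) begins 54 mm behind the grasp point. The pads swing forward as they close: fully open they stand 13 mm farther back than shut.
Start: joints at [-1.346, 0.241, 0.005, 1.335, 0, 1.571], TCP at [0.111, -0.487, 0.242] pointing down, gripper open.
Joint ranges: [-2.72, 2.72], [-1.05, 1.87], [-1.09, 1.28], [-1.99, 2.15], [-1.42, 1.44], [-3.14, 3.14]. Speed limits (rad/s): [2.79, 2.79, 3.14, 3.14, 3.14, 3.14].

### API

Orientations are given as a unit quaternion [x, y, z, w].
In Python, from workcell import bot gives the robot as it stands.
- The arm moves only by the tool play_rows, never from a script. Its argument "plan" is one flat list of numbers, 6 for each row, row after row: the shift along the tool's x, y, z in mm, then the turn, a rotation vector about the tool's x, y, z in rad. A call has 1 to 20 rows; each row shifts and turns the commanded pose from where the row before left it, along the tool's axes as they then stand; what a row does not reach is not made up. A row lasts 1/8 s, in which the tool goes at most 62.5 mm and 10.7 degrees, less where a joint would pass 70% of its speed; a pose out of reach is approached as far as the arm can. A call with a gripper value outside its range is refused whole. "hand" is the opening in per cent of the stroke, from 0 (shut) to 100 (fully open), set as the call begins (left out, the last holds). The fingers move at their own pace and stop on an object; the grip force is fixed at half the most. Time passes only in rows, so rows that do not move let the fingers close. It gives the time, the measured TCP pose, the force and the opening at its end, in the units of the state.
- bot.get_obs(): the state, without advancing time (a new reading comes with each control period).
- bot.camera(name): name is "scene" or "top" or "wrist"; returns a dict with "frame" (400x640x3 uint8, blue, green, red), "range_z" (400x640 float32, m along the optical axis (not along the pixel's ray), 0 where there is no reading), "K" (3x3 intrinsics, pixels), "cam_to_world" (4x4, takes a point from camera to world coordinates). Camera axes: x right, y down, z forward; pixel columns grow to the right and rows downward; lengths in m; the calibration is good to about 2 mm. A picture is of the moment at which its call begins.
- bot.job_done(): hands the job in, once; it reports no verdict.
Trained networks look in the newest picture that a camera, given by its name, has taken for a name from the list of things; names that differ only in an ending like _2 or _b are one class to them, and where a whole thing is asked for, a point or a joint stands for the part that bears it (a point fixed in the world has none). Each returns a list of dicts, best first, with "p" (0 to 1); they miss things now and then, are a little off and sometimes report something else, mostly with a low value. They report only what shows in the picture. A call takes as long as a camera call. They do not tell look-alikes from the thing itself.
- bot.outline_of(query, camera): "mask" (400x640 bool, what is visible of it) and "point" ([row, column] in pixels, amid what is visible of it).
The state is a dict: "clock": time; "joint_pos": joint angles; "joint_vel": joint speeds; "tau": joint torques, N m; "eef_pos": TCP position; "tool_rot": TCP orientation; "ft_force": force on the tool from outside, world axes, zero at the start; "ft_torque": the same for the moment, N m; "grip_width": finger opening in m.
Only numpy, scipy, OpenCV 4.12 (cv2) and the standard library are available. Lean on these libraries where they do the work, as an engineer would, in place of code of your own. Each camera call takes 0.05 s, during which the arm holds its last target.

## Working session

There is one attempt and no reset: what is moved stays moved. The work goes in short steps, Python scripts to look and compute and a tool call to move; the robot and the scene stay as the last step left them, time stands still between calls to the robot, and variables do not carry over. Pictures are saved under pics/ and viewed, and the job is handed in when it is done.

Besides the shell and the picture viewer there is one more tool, called after "Call:" by a JSON object that holds its "api" and its "payload", one argument or row to a line. play_rows: Moves the arm, as the interface text tells. Its arguments: {"type":"object","properties":{"plan":{"type":"array","items":{"type":"number"}},"hand":{"type":"number"}},"required":["plan"]}

```bash
mkdir -p pics; ls
python3 - <<'E'
from workcell import bot
import cv2, numpy as np
print(bot.get_obs(), bot.nose_length)
for c in ["scene","top"]:
    d=bot.camera(c); cv2.imwrite(f"pics/{c}0.png",d["frame"]); np.savez(f"{c}0.npz",**{k:v for k,v in d.items()})
    print(c,d["K"].tolist(),d["cam_to_world"].round(3).tolist())
    for q in ["cup","bottle","cup_pocket","bottle_pocket"]:
        for r in bot.outline_of(q,c):
            m=r["mask"]; P=np.argwhere(m); 
            z=d["range_z"][m]; ok=z>0
            uv=P[ok]; z=z[ok]; K=d["K"]
            C=np.stack([(uv[:,1]-K[0,2])*z/K[0,0],(uv[:,0]-K[1,2])*z/K[1,1],z,np.ones_like(z)],0)
            W=(d["cam_to_world"]@C)[:3]
            print(c,q,round(r["p"],2),r["point"],m.sum(),"lo",np.percentile(W,2,axis=1).round(3),"hi",np.percentile(W,98,axis=1).round(3))
E
```

```text
pics
{'clock': 0.0, 'joint_pos': array([-1.34601200e+00,  2.41437041e-01,  3.75058452e-03,  1.33519741e+00,
        1.63327250e-05,  1.57080226e+00]), 'joint_vel': array([ 0.00159196, -0.00060488,  0.00016576,  0.00190011, -0.00093705,
        0.00064574]), 'tau': array([-3.86789825e-04, -3.72319615e+01,  2.52405703e+01,  1.69422693e-02,
       -2.66166326e-04,  7.20807307e-07]), 'eef_pos': array([ 0.11131992, -0.48683924,  0.24141097]), 'tool_rot': array([ 9.93690439e-01,  1.12152668e-01, -1.08952984e-04, -1.03810001e-03]), 'ft_force': array([-0.18117067,  0.66297776, -0.02307396]), 'ft_torque': array([-0.06501122, -0.0029259 , -0.00197634]), 'grip_width': 0.08544400440263086} 0.011
scene [[413.21377700065017, 0.0, 320.0555243002585], [0.0, 413.21377700065017, 199.02179704844576], [0.0, 0.0, 1.0]] [[-0.748, -0.3, 0.592, -0.035], [-0.663, 0.302, -0.685, 0.7], [0.027, -0.905, -0.424, 0.475], [0.0, 0.0, 0.0, 1.0]]
scene cup 0.97 [184.6, 353.7] 408 lo [ 0.54  -0.154  0.002] hi [ 0.583 -0.109  0.065]
scene cup 0.91 [188.1, 293.6] 420 lo [ 0.658 -0.141  0.001] hi [0.786 0.013 0.065]
scene
[... 569 characters left out ...]
0.129, 0.437], [-1.0, -0.013, 0.007, -0.008], [-0.005, -0.13, -0.992, 1.028], [0.0, 0.0, 0.0, 1.0]]
top cup 0.73 [199.5, 363.9] 326 lo [ 0.541 -0.164 -0.003] hi [ 0.586 -0.112  0.067]
top cup 0.68 [158.5, 318.0] 293 lo [ 0.659 -0.032  0.   ] hi [0.703 0.01  0.066]
top cup 0.58 [167.6, 358.1] 336 lo [ 0.626 -0.143 -0.001] hi [ 0.673 -0.097  0.066]
top cup 0.56 [186.2, 323.8] 311 lo [ 0.572 -0.053 -0.002] hi [ 0.62  -0.005  0.066]
top bottle 0.74 [243.5, 373.2] 788 lo [ 0.42  -0.172  0.01 ] hi [ 0.487 -0.113  0.137]
top cup_pocket 0.85 [200.2, 238.7] 4466 lo [ 0.499  0.063 -0.001] hi [0.632 0.322 0.032]
top bottle_pocket 0.86 [199.4, 241.2] 4355 lo [ 0.5    0.064 -0.   ] hi [0.632 0.314 0.032]
```

View pics/scene0.png

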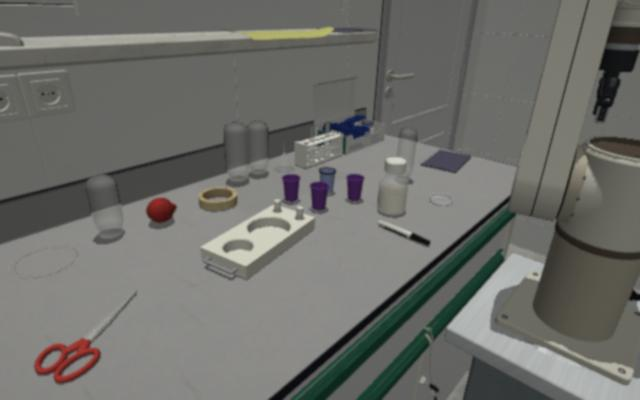

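View pics/top0.png

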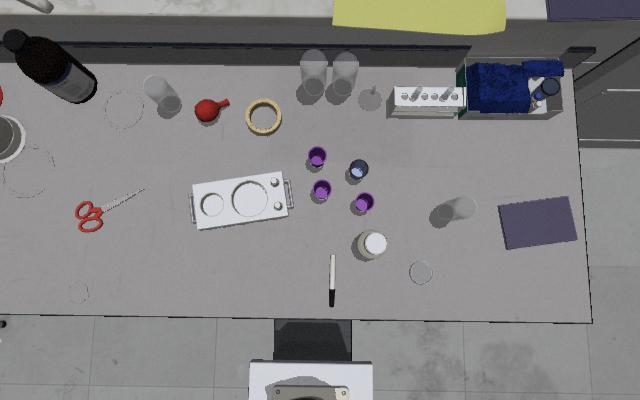

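Run:
```python
import cv2
a=cv2.imread("pics/scene0.png")[130:330,150:450]; cv2.imwrite("pics/scene0c.png",cv2.resize(a,None,fx=2.6,fy=2.6,interpolation=cv2.INTER_CUBIC))
a=cv2.imread("pics/top0.png")[120:290,170:430]; cv2.imwrite("pics/top0c.png",cv2.resize(a,None,fx=3,fy=3,interpolation=cv2.INTER_CUBIC))
```

```text
(no output)
```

View pics/scene0c.png

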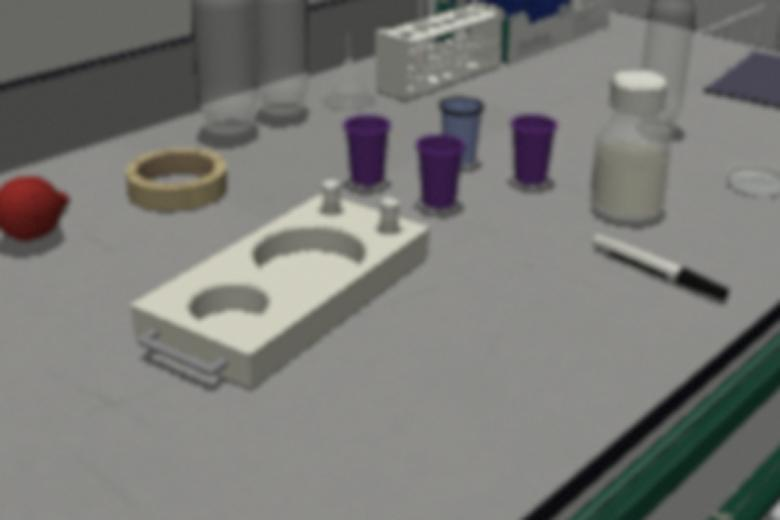

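View pics/top0c.png

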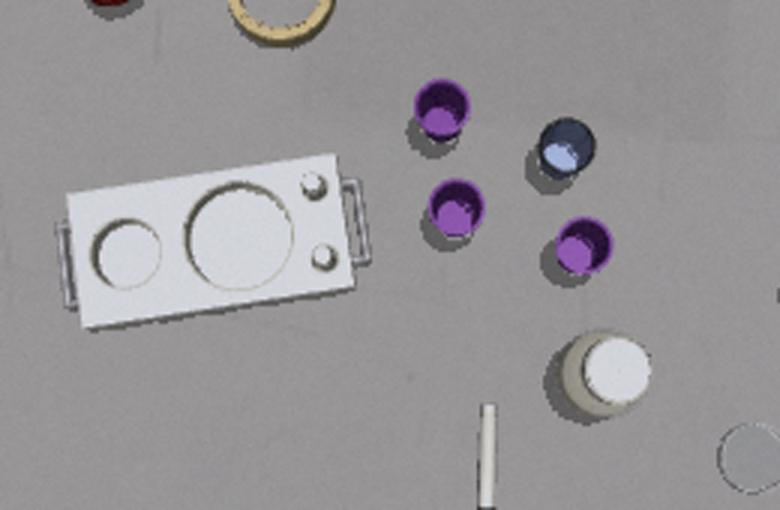

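The wanted cup is the blue one at about (167,358) in the top view; the other three cups are purple. The capped bottle is at (243,373) and the tray at (200,240). Next I'll fit circles to get accurate positions.

```bash
cat > h.py <<'E'
import numpy as np, cv2
from scipy.optimize import least_squares
def cloud(d):
    K=d["K"]; z=d["range_z"].astype(float); v,u=np.mgrid[:400,:640]
    C=np.stack([(u-K[0,2])*z/K[0,0],(v-K[1,2])*z/K[1,1],z,np.ones_like(z)],-1)
    W=(C@d["cam_to_world"].T)[...,:3]; W[z==0]=np.nan; return W
def ray(d,uv,h):
    K=d["K"];T=d["cam_to_world"];uv=np.atleast_2d(uv).astype(float)
    r=np.c_[(uv[:,0]-K[0,2])/K[0,0],(uv[:,1]-K[1,2])/K[1,1],np.ones(len(uv))]@T[:3,:3].T
    s=(h-T[2,3])/r[:,2]; return T[:3,3]+r*s[:,None]
def circ(P):
    f=lambda q:np.hypot(P[:,0]-q[0],P[:,1]-q[1])-q[2]
    s=least_squares(f,[*P[:,:2].mean(0),.03],loss="soft_l1",f_scale=.002); return s.x,np.sqrt(np.mean(f(s.x)**2))
E
python3 - <<'E'
from h import *
for c in ["top","scene"]:
    d=dict(np.load(c+"0.npz")); W=cloud(d); X,Y,Z=W[...,0],W[...,1],W[...,2]
    print(c,"table z",np.nanmedian(Z[(abs(X-.45)<.05)&(abs(Y-.1)<.1)]))
    m=(abs(X-.65)<.045)&(abs(Y+.12)<.045)
    r=m&(Z>.058); print("cup rim",circ(W[r]),Z[r].max(), r.sum())
    m=(abs(X-.45)<.06)&(abs(Y+.14)<.06)&(Z>.125); 
    P=W[m]; h=cv2.convexHull(P[:,:2].astype(np.float32))[:,0]; print("cap hull",circ(h),P[:,:2].mean(0),P[:,2].max(),m.sum())
    t=(X>.47)&(X<.66)&(Y>.04)&(Y<.35)
    top=t&(abs(Z-.03)<.006); rect=cv2.minAreaRect(W[top][:,:2].astype(np.float32)); print("tray",rect,np.median(Z[top]))
    if c=="top":
        g=cv2.cvtColor(d["frame"],cv2.COLOR_BGR2GRAY)
        # pocket floors
        n=t&(Z<.018)&(Z>-.01)
        P=cv2.boxPoints(rect)
        inside=np.zeros(n.shape,bool)
        for v,u in np.argwhere(n):
            inside[v,u]=cv2.pointPolygonTest(P,(float(X[v,u]),float(Y[v,u])),True)>.008
        k,l,st,ce=cv2.connectedComponentsWithStats(inside.astype(np.uint8))
        for i in range(1,k):
            if st[i,4]>30:
                Q=W[l==i]; print("floor",st[i],Q.mean(0),Q[:,2].min())
                # rim = dilated edge at top height
                h=cv2.convexHull(np.argwhere(l==i)[:,::-1].astype(np.int32))[:,0]
                print("  rim circle",circ(ray(d,h,.03)),circ(ray(d,h,.005)))
E
```

```text
top table z -0.0010020536686390358
cup rim (array([ 0.64784102, -0.11815326,  0.02271472]), np.float64(0.001206225440504718)) 0.0670869008296775 94
cap hull (array([ 0.45640619, -0.14965375,  0.02598787]), np.float64(0.0002768837069919959)) [ 0.45610296 -0.14913896] 0.1384193584538016 412
tray ((0.5676826238632202, 0.1918533593416214), (0.12054990977048874, 0.2403850257396698), 9.560961723327637) 0.02895977457428106
floor [232 182  35  34 952] [0.57393607 0.17038701 0.00446549] -0.001762128609071878
  rim circle (array([0.57067072, 0.1658141 , 0.04588885]), np.float64(0.0004280160505232646)) (array([0.57402669, 0.17016447, 0.04703763]), np.float64(0.0004387441299200642))
floor [201 194  22  22 381] [0.55673102 0.27060588 0.00459226] -0.0018024735559014626
  rim circle (array([0.55393042, 0.26373247, 0.02879643]), np.float64(0.0004285456370850299)) (array([0.55686695, 0.27053505, 0.02951703]), np.float64(0.0004392960139822083))
scene table z -0.0005254368707141022
cup rim (array([ 0.64700724, -0.11691457,  0.02241506]), np.float64(0.0016711288783935793)) 0.06612976430971795 87
cap hull (array([ 0.45352852, -0.14514173,  0.02508779]), np.float64(0.0008045793860833169)) [ 0.45004155 -0.14025641] 0.13671151026775297 189
tray ((0.5670364499092102, 0.19311079382896423), (0.12395943701267242, 0.24410957098007202), 9.679075241088867) 0.02929558692960857
```

Call:
{"api": "play_rows", "payload": {
  "plan": [0,0,0,0,0,-0.182,0,0,0,0,0,-0.182,0,0,0,0,0,-0.182,0,0,0,0,0,-0.182,0,0,0,0,0,-0.182,43,25,4.7,0,0,0,43,25,4.7,0,0,0,43,25,4.7,0,0,0,43,25,4.7,0,0,0,43,25,4.7,0,0,0,43,25,4.7,0,0,0,43,25,4.7,0,0,0,43,25,4.7,0,0,0,43,25,4.7,0,0,0,43,25,4.7,0,0,0,43,25,4.7,0,0,0,43,25,4.7,0,0,0,43,25,4.7,0,0,0,0,0,0,0,0,0],
  "hand": 100
}}

```text
clock: 2.88
eef_pos: [0.6441, -0.1152, 0.1792]
tool_rot: [0.842, 0.539, -0.0, -0.001]
ft_force: [-0.7, -0.6, 0.1]
grip_width: 0.0854
```

```bash
cat >> h.py <<'E'
from scipy.spatial.transform import Rotation as R
def togo(o,p):
    M=R.from_quat(o["tool_rot"]).as_matrix(); print("eef",o["eef_pos"].round(4),"xax",M[:,0].round(3),"z",M[:,2].round(4),"t",round(o["clock"],2),"w",round(o["grip_width"],4),"F",o["ft_force"].round(1))
    print("tool shift mm",(M.T@(np.array(p)-o["eef_pos"])*1000).round(1))
E
python3 - <<'E'
from h import *
from workcell import bot
d=bot.camera("wrist"); cv2.imwrite("pics/w1.png",d["frame"]); togo(bot.get_obs(),[.6475,-.1175,.18])
W=cloud(d);X,Y,Z=W[...,0],W[...,1],W[...,2]
m=(np.hypot(X-.6475,Y+.1175)<.045)&(Z<.075)
for h in (.055,.06):
  r=m&(Z>h); print("rim",r.sum(),circ(W[r]) if r.sum()>10 else 0, Z[r].max() if r.sum() else 0)
E
```

```text
eef [ 0.6427 -0.1166  0.1798] xax [ 0.42   0.908 -0.001] z [-1.9e-03  1.0e-04 -1.0e+00] t 2.92 w 0.0855 F [-0.6 -0.6  0.1]
tool shift mm [ 1.2  4.8 -0.2]
rim 1001 (array([ 0.6472335 , -0.11502824,  0.02242082]), np.float64(0.0011738177407186056)) 0.06683868245375357
rim 851 (array([ 0.64714943, -0.11525711,  0.02264961]), np.float64(0.001109304228762555)) 0.06683868245375357
```

View pics/w1.png

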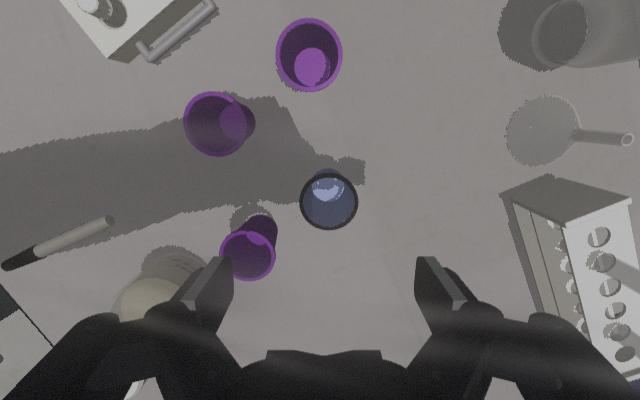

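The blue cup sits at (328,200), between the jaws. The purple neighbour at (248,253) clears the left finger. Descending.

Call:
{"api": "play_rows", "payload": {
  "plan": [2,3.8,20,0,0,0,0,0,30,0,0,0,0,0,30,0,0,0,0,0,30,0,0,0,0,0,20,0,0,0,0,0,7,0,0,0,0,0,0,0,0,0,0,0,0,0,0,0]
}}

```text
clock: 3.92
eef_pos: [0.6471, -0.1182, 0.0457]
tool_rot: [0.843, 0.537, 0.001, 0.001]
ft_force: [0.9, -1.3, 0.4]
grip_width: 0.0854
```

Run:
```python
from h import *
from workcell import bot
d=bot.camera("wrist"); cv2.imwrite("pics/w2.png",d["frame"]); togo(bot.get_obs(),[.647,-.1163,.042])
```

```text
eef [ 0.6473 -0.1181  0.0457] xax [0.423 0.906 0.001] z [ 2.5e-03 -5.0e-04 -1.0e+00] t 3.98 w 0.0856 F [ 0.5 -0.8 -0.6]
tool shift mm [ 1.6 -1.   3.7]
```

View pics/w2.png

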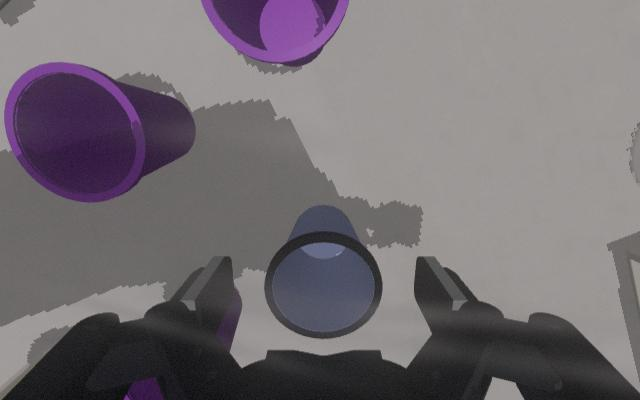

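The cup at (323,285) is centred between the pads. Closing.

Call:
{"api": "play_rows", "payload": {
  "plan": [1.5,-0.5,3.5,0,0,0,0,0,0,0,0,0]
}}

```text
clock: 4.22
eef_pos: [0.6465, -0.1159, 0.0407]
tool_rot: [0.843, 0.538, -0.0, -0.0]
ft_force: [-0.1, -0.7, 0.8]
grip_width: 0.0857
```

Call:
{"api": "play_rows", "payload": {
  "plan": [0,0,0,0,0,0,0,0,0,0,0,0,0,0,0,0,0,0,0,0,0,0,0,0,0,0,0,0,0,0,0,0,0,0,0,0,0,0,0,0,0,0,0,0,0,0,0,0],
  "hand": 48
}}

```text
clock: 5.22
eef_pos: [0.6469, -0.1162, 0.0411]
tool_rot: [0.843, 0.537, 0.0, 0.0]
ft_force: [0.6, -0.8, 3.8]
grip_width: 0.045
```

Run:
```python
from h import *
from workcell import bot
d=bot.camera("wrist"); cv2.imwrite("pics/w3.png",d["frame"]); togo(bot.get_obs(),[.647,-.1163,.042])
```

```text
eef [ 0.6469 -0.1162  0.0411] xax [0.422 0.906 0.   ] z [ 8.e-04 -1.e-04 -1.e+00] t 5.28 w 0.0446 F [-0.5 -0.5  3.3]
tool shift mm [-0.   0.1 -0.9]
```

View pics/w3.png

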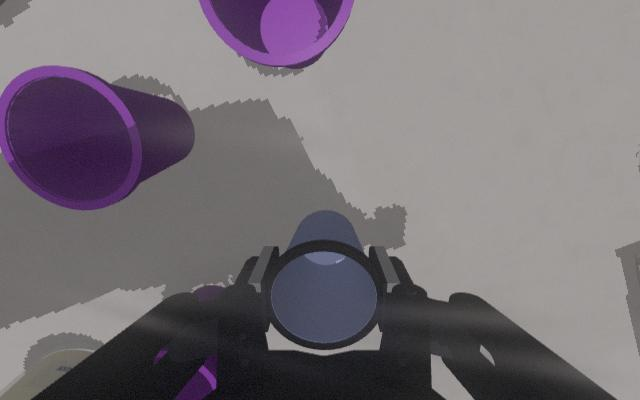

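The cup is gripped (45 mm against 41 mm commanded). Lifting and carrying.

Call:
{"api": "play_rows", "payload": {
  "plan": [0,0,-5,0,0,0,0,0,-20,0,0,0,0,0,-30,0,0,0,0,0,-30,0,0,0,0,0,-25,0,0,0,0,0,-10,0,0,0,15,-12,0,0,0,0,30,-24,0,0,0,0,37,-29,0,0,0,0,37,-29,0,0,0,0,37,-29,0,0,0,0,37,-29,0,0,0,0,37,-29,0,0,0,0,37,-29,0,0,0,0,30,-24,0,0,0,0,14,-11,0,0,0,0,0,0,0,0,0,0,0,0,0,0,0,0]
}}

```text
clock: 7.52
eef_pos: [0.5558, 0.268, 0.1602]
tool_rot: [0.844, 0.537, -0.001, 0.0]
ft_force: [-0.4, -0.4, 0.1]
grip_width: 0.0446
```

Run:
```python
from h import *
from workcell import bot
d=bot.camera("wrist"); cv2.imwrite("pics/w4.png",d["frame"]); togo(bot.get_obs(),[.556,.270,.16])
s=bot.camera("scene"); cv2.imwrite("pics/s4.png",cv2.resize(s["frame"][100:300,150:450],None,fx=2.6,fy=2.6))
W=cloud(d);X,Y,Z=W[...,0],W[...,1],W[...,2]
t=(Z>-.01)&(Z<.02)&(np.hypot(X-.556,Y-.27)<.034);print("cup floor",t.sum(),W[t].mean(0) if t.sum() else 0)
t=(Z>-.01)&(Z<.02)&(np.hypot(X-.573,Y-.171)<.051);print("bot floor",t.sum(),W[t].mean(0) if t.sum() else 0)
W=cloud(s);X,Y,Z=W[...,0],W[...,1],W[...,2]; o=bot.get_obs()["eef_pos"]
t=(np.hypot(X-o[0],Y-o[1])<.035)&(Z<o[2]-.015)&(Z>.05);print("cup z range",t.sum(),Z[t].min() if t.sum() else 0, o)
```

```text
eef [0.5561 0.2678 0.1604] xax [ 0.424  0.906 -0.001] z [-5.e-04 -7.e-04 -1.e+00] t 7.58 w 0.0445 F [0.1 0.7 0.8]
tool shift mm [ 2.  -1.   0.4]
cup floor 2758 [0.55356389 0.26909202 0.00611796]
bot floor 1488 [0.59839836 0.17381115 0.00636275]
cup z range 227 0.12000281468482121 [0.55622903 0.26769518 0.16055837]
```

View pics/w4.png

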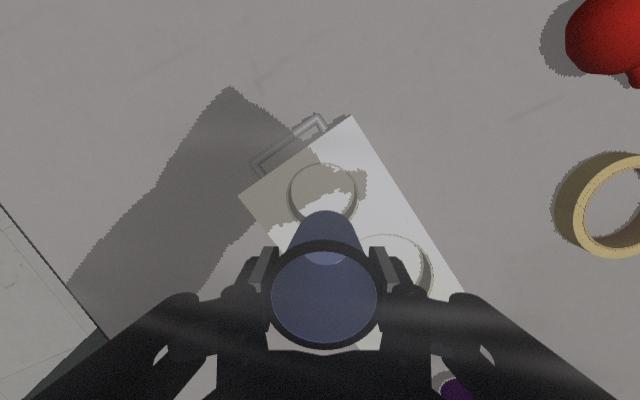

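View pics/s4.png

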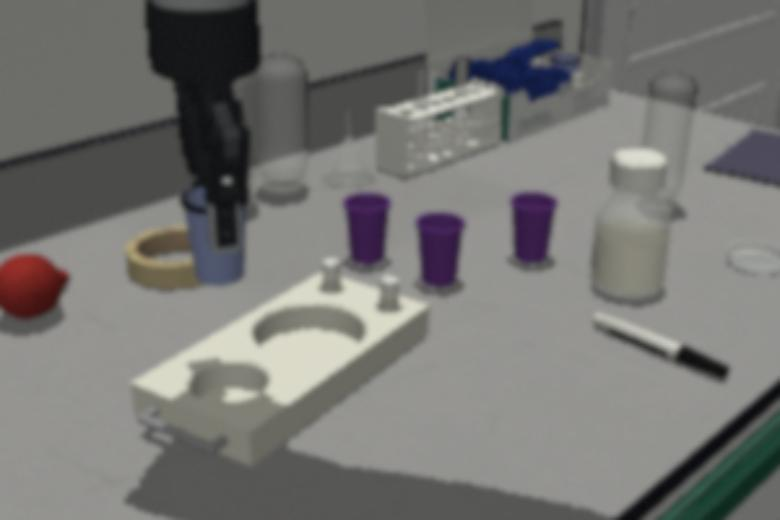

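The cup is held upright. Its underside is about 40 mm below the TCP, so it should seat at TCP z ≈ 0.045. Lowering.

Call:
{"api": "play_rows", "payload": {
  "plan": [1.2,-1.7,10,0,0,0,0,0,25,0,0,0,0,0,25,0,0,0,0,0,15,0,0,0,0,0,15,0,0,0,0,0,10,0,0,0,0,0,6,0,0,0,0,0,4,0,0,0,0,0,2,0,0,0,0,0,0,0,0,0,0,0,0,0,0,0]
}}

```text
clock: 9.0
eef_pos: [0.5551, 0.2711, 0.0491]
tool_rot: [0.843, 0.537, 0.0, 0.0]
ft_force: [1.1, -0.2, -0.3]
grip_width: 0.0447
```

Run:
```python
from h import *
from workcell import bot
togo(bot.get_obs(),[.555,.2695,.0455])
s=bot.camera("scene"); cv2.imwrite("pics/s5.png",cv2.resize(s["frame"][130:330,150:450],None,fx=2.6,fy=2.6))
```

```text
eef [0.5551 0.2711 0.0491] xax [0.422 0.906 0.001] z [ 7.e-04  4.e-04 -1.e+00] t 9.0 w 0.0447 F [ 1.1 -0.2 -0.3]
tool shift mm [-1.5  0.6  3.6]
```

View pics/s5.png

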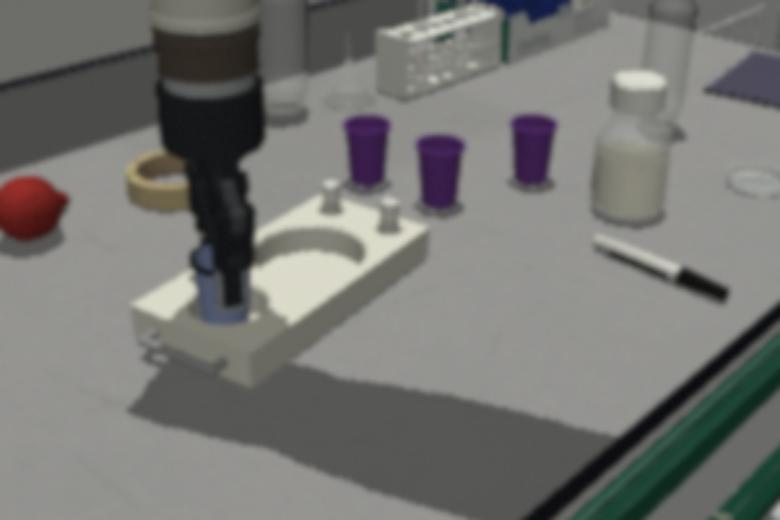

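The cup is in the pocket, about 3–4 mm above the floor. Lowering slowly to contact.

Call:
{"api": "play_rows", "payload": {
  "plan": [-1,0,2,0,0,0,0,0,1,0,0,0,0,0,0,0,0,0,0,0,0,0,0,0]
}}

```text
clock: 9.55
eef_pos: [0.5545, 0.2702, 0.0461]
tool_rot: [0.843, 0.537, 0.0, -0.0]
ft_force: [-0.8, 0.6, 3.0]
grip_width: 0.0445
```

Call:
{"api": "play_rows", "payload": {
  "plan": [0,0,1,0,0,0,0,0,0,0,0,0,0,0,0,0,0,0]
}}

```text
clock: 9.93
eef_pos: [0.5547, 0.2704, 0.046]
tool_rot: [0.843, 0.538, 0.001, -0.0]
ft_force: [-2.6, -1.1, 7.3]
grip_width: 0.0446
```

The cup is seated with about 7 N upward. Releasing.

Call:
{"api": "play_rows", "payload": {
  "plan": [0,0,0,0,0,0,0,0,0,0,0,0,0,0,0,0,0,0,0,0,0,0,0,0,0,0,0,0,0,0,0,0,0,0,0,0],
  "hand": 90
}}

```text
clock: 10.68
eef_pos: [0.5544, 0.2701, 0.0447]
tool_rot: [0.843, 0.537, -0.0, -0.0]
ft_force: [0.0, -0.3, 0.2]
grip_width: 0.0768
```

Call:
{"api": "play_rows", "payload": {
  "plan": [0,0,-10,0,0,0,0,0,-20,0,0,0,0,0,-40,0,0,0,0,0,-50,0,0,0,0,0,-40,0,0,0,0,0,0,0,0,0],
  "hand": 100
}}

```text
clock: 11.42
eef_pos: [0.5568, 0.2712, 0.2104]
tool_rot: [0.843, 0.537, 0.005, 0.001]
ft_force: [0.6, -0.2, -0.1]
grip_width: 0.0857
```

Run:
```python
from h import *
from workcell import bot
d=bot.camera("wrist"); togo(bot.get_obs(),[.4555,-.148,.2])
s=bot.camera("scene"); cv2.imwrite("pics/s6.png",np.vstack([cv2.resize(s["frame"][130:330,150:450],None,fx=1.8,fy=1.5),cv2.resize(d["frame"],(540,300))]))
W=cloud(d);X,Y,Z=W[...,0],W[...,1],W[...,2]
r=(np.hypot(X-.5545,Y-.27)<.04)&(Z>.058)&(Z<.08);print("rim",r.sum(),circ(W[r]) if r.sum()>20 else 0,np.nanmax(np.where(r,Z,np.nan)))
W=cloud(s);X,Y,Z=W[...,0],W[...,1],W[...,2]
r=(np.hypot(X-.5545,Y-.27)<.04)&(Z>.058)&(Z<.08);print("rim",r.sum(),circ(W[r]) if r.sum()>20 else 0,np.nanmax(np.where(r,Z,np.nan)))
```

```text
eef [0.5555 0.2706 0.2076] xax [0.422 0.906 0.004] z [ 0.0049  0.0024 -1.    ] t 11.47 w 0.0854 F [ 0.2 -0.1 -0.7]
tool shift mm [-421.7   86.1    6.1]
rim 862 (array([0.55533496, 0.27151771, 0.02237044]), np.float64(0.0012115641057806779)) 0.07213433109126843
rim 258 (array([0.55528957, 0.26949961, 0.02218978]), np.float64(0.0015169543879753333)) 0.0707448400215524
```

View pics/s6.png

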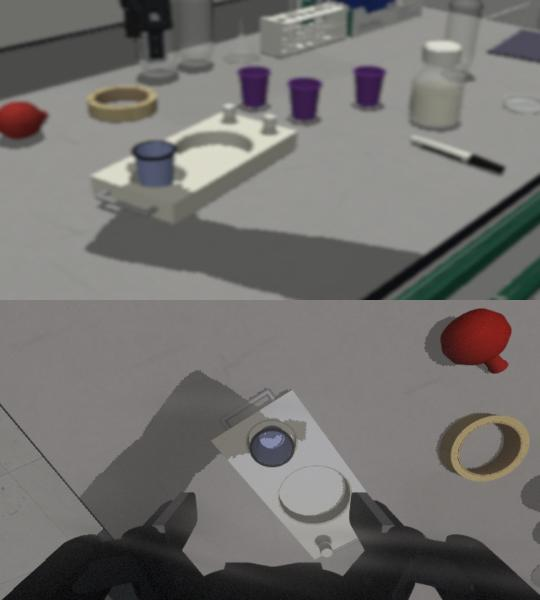

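The cup stands upright in the middle pocket, released. Now to the bottle.

Call:
{"api": "play_rows", "payload": {
  "plan": [-20,4,0,0,0,0,-40,8,0,0,0,0,-50,10,0,0,0,0,-50,10,0,0,0,0,-50,10,0,0,0,0,-50,10,0,0,0,0,-50,10,0,0,0,0,-50,10,0,0,0,0,-40,8,0,0,0,0,-21.5,6,0,0,0,0,0,0,0,0,0,0,0,0,0,0,0,0]
}}

```text
clock: 13.02
eef_pos: [0.4538, -0.1477, 0.2038]
tool_rot: [0.843, 0.537, -0.001, -0.001]
ft_force: [0.4, -0.2, -0.1]
grip_width: 0.0854
```

Run:
```python
from h import *
from workcell import bot
d=bot.camera("wrist"); cv2.imwrite("pics/w7.png",d["frame"])
W=cloud(d);X,Y,Z=W[...,0],W[...,1],W[...,2]
r=(np.hypot(X-.455,Y+.147)<.05)&(Z>.128)&(Z<.15); P=W[r]
c=None
if len(P)>20:
    h=cv2.convexHull(P[:,:2].astype(np.float32))[:,0]; c=circ(h); print("cap",c,P.mean(0),np.median(P[:,2]))
togo(bot.get_obs(),[.4555,-.148,.121])
```

```text
cap (array([ 0.45503277, -0.14746101,  0.02630524]), np.float64(9.9712853748369e-05)) [ 0.45579058 -0.14563126  0.13550315] 0.1357151371625624
eef [ 0.454  -0.1474  0.204 ] xax [0.421 0.907 0.   ] z [-1.5e-03  8.0e-04 -1.0e+00] t 13.07 w 0.0857 F [ 0.3 -0.2  0.5]
tool shift mm [ 0.1  1.7 83. ]
```

View pics/w7.png

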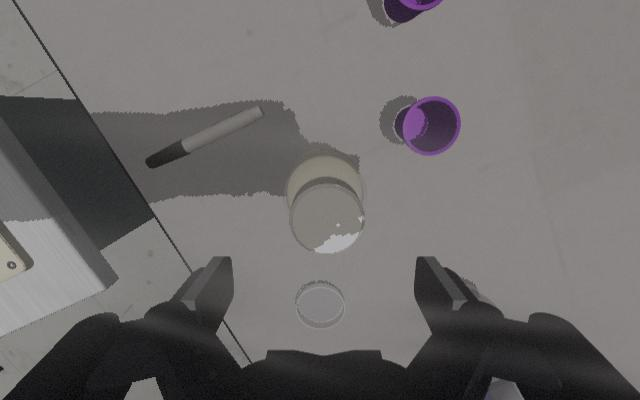

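The cap at (327,215) is centred between the jaws. Descending.

Call:
{"api": "play_rows", "payload": {
  "plan": [0,1.2,20,0,0,0,0,0,30,0,0,0,0,0,20,0,0,0,0,0,8,0,0,0,0,0,3,0,0,0,0,0,0,0,0,0,0,0,0,0,0,0]
}}

```text
clock: 13.95
eef_pos: [0.4561, -0.149, 0.1245]
tool_rot: [0.843, 0.537, 0.001, 0.001]
ft_force: [-1.0, -1.0, -0.5]
grip_width: 0.0854
```

Call:
{"api": "play_rows", "payload": {
  "plan": [0,0,0,0,0,0]
}}

```text
clock: 14.08
eef_pos: [0.4558, -0.149, 0.1243]
tool_rot: [0.843, 0.537, 0.0, 0.0]
ft_force: [-0.2, -0.7, -0.3]
grip_width: 0.0857
```

Call:
{"api": "play_rows", "payload": {
  "plan": [1,-1,3,0,0,0,0,0,0,0,0,0]
}}

```text
clock: 14.32
eef_pos: [0.4547, -0.1474, 0.1205]
tool_rot: [0.843, 0.537, -0.0, -0.0]
ft_force: [-0.2, 0.1, 0.1]
grip_width: 0.0855
```

Call:
{"api": "play_rows", "payload": {
  "plan": [0,0,0,0,0,0,0,0,0,0,0,0,0,0,0,0,0,0,0,0,0,0,0,0,0,0,0,0,0,0,0,0,0,0,0,0,0,0,0,0,0,0,0,0,0,0,0,0],
  "hand": 40
}}

```text
clock: 15.32
eef_pos: [0.4553, -0.1476, 0.1213]
tool_rot: [0.843, 0.537, 0.0, 0.0]
ft_force: [-0.6, -0.2, 5.3]
grip_width: 0.0514
```

Call:
{"api": "play_rows", "payload": {
  "plan": [0,0,-3,0,0,0,0,0,-8,0,0,0,0,0,-15,0,0,0,0,0,-15,0,0,0,0,0,-8,0,0,0,0,0,0,0,0,0,0,0,0,0,0,0]
}}

```text
clock: 16.2
eef_pos: [0.4545, -0.1473, 0.1691]
tool_rot: [0.843, 0.537, -0.0, -0.0]
ft_force: [-0.7, -0.1, -1.7]
grip_width: 0.0512
```

Run:
```python
from h import *
from workcell import bot
d=bot.camera("wrist"); s=bot.camera("scene"); togo(bot.get_obs(),[.573,.171,.25])
cv2.imwrite("pics/s8.png",np.vstack([cv2.resize(s["frame"][130:330,150:450],None,fx=1.8,fy=1.5),cv2.resize(d["frame"],(540,300))]))
o=bot.get_obs()["eef_pos"]
W=cloud(s);X,Y,Z=W[...,0],W[...,1],W[...,2]
t=(np.hypot(X-o[0],Y-o[1])<.045)&(Z>.02)&(Z<o[2]-.01);print("bottle",t.sum(),np.percentile(Z[t],[0,2]))
```

```text
eef [ 0.4545 -0.1473  0.169 ] xax [ 0.422  0.906 -0.   ] z [-1.4e-03  4.0e-04 -1.0e+00] t 16.3 w 0.0509 F [ 0.7  1.  -2.5]
tool shift mm [338.6 -27.1 -81. ]
bottle 1230 [0.04860129 0.05155244]
```

View pics/s8.png

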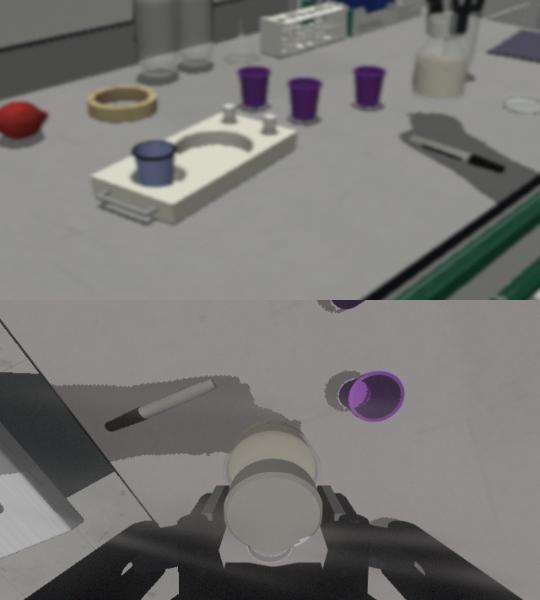

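The bottle is held upright with its underside at 0.0486 m. Raising it further and carrying it over the big pocket.

Call:
{"api": "play_rows", "payload": {
  "plan": [0,0,-15,0,0,0,0,0,-25,0,0,0,0,0,-20,0,0,0,0,0,-5,0,0,0,15,-1,0,0,0,0,35,-3,0,0,0,0,45,-3.6,0,0,0,0,45,-3.6,0,0,0,0,45,-3.6,0,0,0,0,45,-3.6,0,0,0,0,45,-3.6,0,0,0,0,35,-3,0,0,0,0,20,-1.5,0,0,0,0,8,-0.6,0,0,0,0,0,0,0,0,0,0,0,0,0,0,0,0]
}}

```text
clock: 18.3
eef_pos: [0.5729, 0.1692, 0.2348]
tool_rot: [0.844, 0.537, -0.0, 0.0]
ft_force: [0.1, -0.1, -2.7]
grip_width: 0.0511
```

Run:
```python
from h import *
from workcell import bot
d=bot.camera("wrist"); s=bot.camera("scene"); togo(bot.get_obs(),[.573,.171,.126])
cv2.imwrite("pics/s9.png",np.vstack([cv2.resize(s["frame"][130:330,150:450],None,fx=1.8,fy=1.5),cv2.resize(d["frame"],(540,300))]))
o=bot.get_obs()["eef_pos"]
W=cloud(s);X,Y,Z=W[...,0],W[...,1],W[...,2]
t=(np.hypot(X-o[0],Y-o[1])<.045)&(Z>.065)&(Z<o[2]-.01);print("bottle",t.sum(),np.percentile(Z[t],[0,2]),o)
```

```text
eef [0.573  0.1692 0.235 ] xax [ 0.424  0.906 -0.   ] z [ 1.e-04 -2.e-04 -1.e+00] t 18.4 w 0.0512 F [-0.3  0.8 -2.8]
tool shift mm [  1.6  -0.8 109. ]
bottle 1787 [0.11361375 0.1174557 ] [0.57301319 0.16919463 0.23501391]
```

View pics/s9.png

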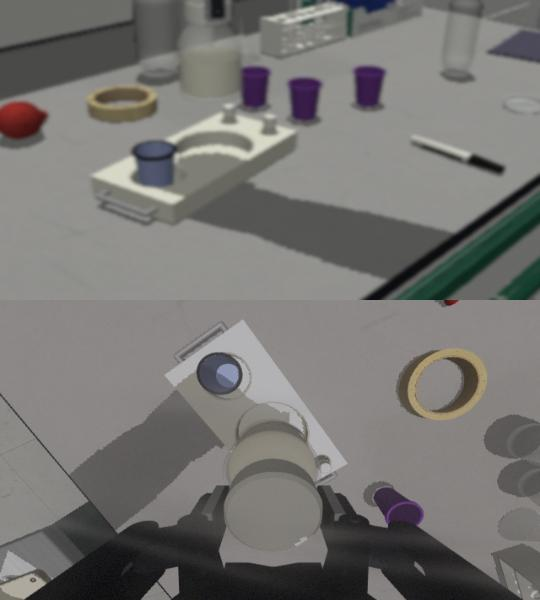

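Call:
{"api": "play_rows", "payload": {
  "plan": [1.5,-0.8,8,0,0,0,0,0,20,0,0,0,0,0,20,0,0,0,0,0,18,0,0,0,0,0,15,0,0,0,0,0,10,0,0,0,0,0,7,0,0,0,0,0,4,0,0,0,0,0,2,0,0,0,0,0,0,0,0,0,0,0,0,0,0,0]
}}

```text
clock: 19.77
eef_pos: [0.5733, 0.1721, 0.1311]
tool_rot: [0.843, 0.537, 0.0, 0.0]
ft_force: [0.4, 0.3, -3.5]
grip_width: 0.0511
```

Call:
{"api": "play_rows", "payload": {
  "plan": [0,0,2,0,0,0,0,0,0.5,0,0,0,0,0,0,0,0,0]
}}

```text
clock: 20.15
eef_pos: [0.573, 0.172, 0.1281]
tool_rot: [0.843, 0.537, -0.0, -0.0]
ft_force: [0.2, 0.8, -2.9]
grip_width: 0.0512
```

Call:
{"api": "play_rows", "payload": {
  "plan": [0,0,1,0,0,0,0,0,0.5,0,0,0,0,0,0,0,0,0]
}}

```text
clock: 20.52
eef_pos: [0.573, 0.172, 0.1266]
tool_rot: [0.843, 0.537, -0.0, -0.0]
ft_force: [0.8, -0.1, -3.0]
grip_width: 0.0513
```

Call:
{"api": "play_rows", "payload": {
  "plan": [0,0,0.7,0,0,0,0,0,0,0,0,0,0,0,0,0,0,0]
}}

```text
clock: 20.9
eef_pos: [0.5732, 0.1721, 0.1264]
tool_rot: [0.843, 0.537, 0.0, -0.0]
ft_force: [-0.2, 0.2, 0.0]
grip_width: 0.0507
```

The bottle's weight is now on the pocket floor (the load on the wrist went to 0). Releasing.

Call:
{"api": "play_rows", "payload": {
  "plan": [0,0,0.3,0,0,0,0,0,0,0,0,0,0,0,0,0,0,0,0,0,0,0,0,0,0,0,0,0,0,0,0,0,0,0,0,0],
  "hand": 100
}}

```text
clock: 21.65
eef_pos: [0.573, 0.172, 0.1257]
tool_rot: [0.843, 0.537, -0.0, -0.0]
ft_force: [-0.1, -0.3, 0.5]
grip_width: 0.0854
```

Call:
{"api": "play_rows", "payload": {
  "plan": [0,0,-8,0,0,0,0,0,-15,0,0,0,0,0,-30,0,0,0,0,0,-30,0,0,0,0,0,-20,0,0,0,0,0,0,0,0,0,0,0,0,0,0,0]
}}

```text
clock: 22.52
eef_pos: [0.5728, 0.1719, 0.2284]
tool_rot: [0.843, 0.537, -0.0, -0.0]
ft_force: [0.0, 0.3, -0.1]
grip_width: 0.0855
```

Call:
{"api": "play_rows", "payload": {
  "plan": [-30,0,0,0,0,0,-50,0,0,0,0,0,-50,0,0,0,0,0,-50,0,0,0,0,0,-50,0,0,0,0,0,-30,0,0,0,0,0,0,0,0,0,0,0,0,0,0,0,0,0]
}}

```text
clock: 23.52
eef_pos: [0.4632, -0.0632, 0.2281]
tool_rot: [0.843, 0.537, -0.0, -0.001]
ft_force: [0.1, 0.5, 0.3]
grip_width: 0.0852
```

Run:
```python
from h import *
from workcell import bot
d=bot.camera("top"); s=bot.camera("scene"); togo(bot.get_obs(),[.573,.171,.126])
cv2.imwrite("pics/s10.png",np.vstack([cv2.resize(s["frame"][130:330,150:450],None,fx=1.8,fy=1.5),cv2.resize(d["frame"][120:290,170:430],(540,300))]))
for n,c in (("top",d),("scene",s)):
  W=cloud(c);X,Y,Z=W[...,0],W[...,1],W[...,2]
  r=(np.hypot(X-.573,Y-.171)<.05)&(Z>.130)&(Z<.15); P=W[r]
  if len(P)>20: print(n,"cap",circ(cv2.convexHull(P[:,:2].astype(np.float32))[:,0]),P.mean(0))
  r=(np.hypot(X-.5545,Y-.27)<.04)&(Z>.058)&(Z<.08);print(n,"rim",r.sum(),circ(W[r]) if r.sum()>20 else 0,np.nanmax(np.where(r,Z,np.nan)))
```

```text
eef [ 0.4635 -0.0627  0.2283] xax [0.421 0.907 0.   ] z [-6.e-04  4.e-04 -1.e+00] t 23.62 w 0.0854 F [-0.1  0.2  0.2]
tool shift mm [258.1   1.  102.3]
top cap (array([0.57462759, 0.16932898, 0.02620685]), np.float64(0.0003512876340220576)) [0.57398723 0.16840007 0.13889313]
top rim 113 (array([0.55617154, 0.26700617, 0.02268686]), np.float64(0.0012268323793230387)) 0.07267061510727724
scene cap (array([0.57177483, 0.17236617, 0.02565244]), np.float64(0.0010950810717910368)) [0.56716912 0.17666513 0.13784499]
scene rim 259 (array([0.55532572, 0.2692761 , 0.02217324]), np.float64(0.0015792231924460602)) 0.07092964962486653
```

View pics/s10.png

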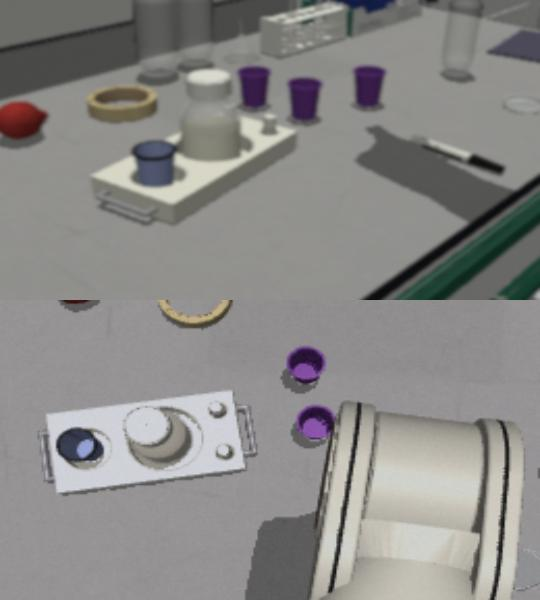

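Both pieces stand upright in their pockets. The circle fits put each within about 4 mm of its pocket centre, and the arm is clear. Handing in.

```bash
python3 -c "
from workcell import bot
print(bot.job_done())"
```

```text
the job is handed in; nothing more can be done
None
```

I put the blue open cup in the middle-sized pocket and released it. Then I put the capped glass bottle in the big pocket, released it, and moved the arm clear. The job was handed in at about 23.6 s; no verdict is reported.

**Last checks:**
- **Position:** fits in the top and scene cameras put the cup and the bottle within about 4 mm of the pocket centres I measured. The two cameras differ from each other by 2 to 4 mm. The limit is 18 mm.
- **Height and tilt:** the cup rim read 71 to 73 mm and the bottle cap top 138 to 139 mm above the worktop. That fits both being seated on the 5 mm floors (about 69 and 141 mm expected). I judged tilt only from the pictures, where both look upright.
- **Release:** the gripper was fully open, and the wrist force was near zero.

I did not touch the purple cups or the clear jar. None of the checks failed.

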